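# Build two fixture columns on the measuring machine

### The arm

A 7-joint arm with a two-finger parallel gripper is mounted at the origin on the work surface. World frame = base frame: x ahead of the robot, y to its left, z up, the work surface at z = 0. Lengths are in m, angles in rad, forces in N, time in s.
With the tool pointing down it reaches from about 0.4 to 0.875 m from the base axis. Payload 19.3 kg.
Tool frame: the origin (TCP) lies midway between the tips of the shut fingers; the grasp point (between the pads) lies 19 mm behind it; z points along the fingers, y is the direction in which the jaws open and shut (so a half turn about z gives the same grasp; the last joint's range is limited). The gripper opens to 85 mm and grips with 20 to 120 N. Pads are 22 mm wide; open, the fingers measure 114 mm over their backs; the gripper's body (76 mm by 85 mm) begins 54 mm behind the grasp point. The pads swing forward as they close: fully open they stand 13 mm farther back than shut.
Start: joints at [-0.07, 0.521, -0.036, 1.599, 0.021, 1.021, -0.113], TCP at [0.625, -0, 0.231] pointing down, gripper open.
Joint ranges: [-2.91, 2.91], [-0.3, 2.13], [-1.5, 1.42], [0.17, 2.43], [-1.26, 4.41], [0.16, 1.93], [-2.52, 2.52]. Speed limits (rad/s): [1.89, 1.89, 2.39, 2.39, 3.01, 3.01, 3.01].

### API

Orientations are given as [roll, pitch, yaw] about the fixed x, y, z axes, in that order (R = Rz(yaw) Ry(pitch) Rx(roll)).
In Python, from workcell import bot, eyes gives the robot as it stands. The module is installed in compiled form; this text tells all that it offers.
- The arm moves only by the shell command python3 -m jog 'ROWS' [FORCE]. ROWS is JSON, a list of rows, each an object with "delta_pos": the shift along the world's x, y, z in mm, a list of three; "spin": the turn about the world's z in rad; "claw": the closure, from 0 (fully open) to 1 (shut). In form: [{"delta_pos": [tx, ty, tz], "spin": spin, "claw": claw}, ...]. A call has 1 to 8 rows; each row is the pose to reach, as a shift and turn from the pose measured when the call began; what a row does not reach only later rows make up. A row lasts 1/10 s, in which the tool goes at most 50 mm and 8.59 degrees, less where a joint would pass 70% of its speed; a pose out of reach is approached as far as the arm can. A call with a gripper value outside its range is refused whole. The fingers move at their own pace and stop on an object; FORCE is the grip in N (left out, the last holds). Time passes only in rows, so rows that repeat a pose let the fingers close. It gives the time, the measured TCP pose, the force and the opening at its end, in the units of the state.
- bot.observe(): the state, without advancing time (a new reading comes with each control period).
- eyes.grab_frame(name): name is "scene" or "side" or "wrist"; returns the picture (384x512x3 uint8, blue, green, red); there is no depth.
- eyes.camera_params(name): a dict with "fx", "fy", "cx", "cy" (pixels), "origin" and "attitude" of the camera in the world. Camera axes: x right, y up, looking along -z (the intrinsics and any distortion apply to the point x, -y, -z); pixel columns grow to the right and rows downward; lengths in m; the calibration is good to about 2 mm. A picture is of the moment at which its call begins: read the wrist's pose just before it. camera_params takes no time and is no camera call; for the wrist camera it gives the pose at the moment of the call.
- bot.job_done(): hands the job in, once; it reports no verdict.
The state is a dict: "clock": time; "qpos": joint angles; "qd": joint speeds; "joint_efforts": joint torques, N m; "position": TCP position; "tool_rot": TCP orientation; "force": force on the tool from outside, world axes, zero at the start; "moment": the same for the moment, N m; "grip_width": finger opening in m.
Only numpy, scipy, OpenCV 4.12 (cv2) and the standard library are available. Lean on these libraries where they do the work, as an engineer would, in place of code of your own. Each camera call takes 0.05 s, during which the arm holds its last target. There are 200 camera calls.

### The job

Set up the two part supports on the granite table, bottom to top. First build the round column on the round foot: the broad round riser, then the slim round riser, then the ball rest; after that build the square column on the square foot: the square riser, then the V rest. Set each piece down, without dropping it, fully into the recess beneath it so that it stands upright, and leave the control box, the wooden case and the blue pot where they are.

Things in the scene. Friction and masses are not known exactly. Their poses are not given: they have to be found in the camera images.
- round_seat (a point): Round foot: steel disc 84 mm across, 11 mm high, fixed to the granite, with a round recess 68 mm across and 5 mm deep in its top. The point is the centre of the recess floor, 6 mm above the table; z is up.
- square_seat (a point): Square foot: steel plate 74 x 74 mm, 11 mm high, fixed to the granite, with a square recess 58 x 58 mm and 5 mm deep, sides parallel to its own x and y axes. The point is the centre of the recess floor, 6 mm above the table; z is up. It may be turned; a quarter turn makes no difference.
- wide_riser (a point): Broad round riser: loose upright aluminium cylinder 60 mm across, 56 mm high, with a round recess 50 mm across and 5 mm deep in its top. It fits the round foot. The point is its centre, 28 mm above its underside; z is its axis, up. About 0.4 kg.
- slim_riser (a point): Slim round riser: loose upright aluminium cylinder 44 mm across, 64 mm high, with a round recess 34 mm across and 5 mm deep in its top. It fits the top of the broad riser. The point is its centre, 32 mm above its underside; z is its axis, up. About 0.25 kg.
- ball_rest (a point): Ball rest: loose upright steel cylinder 28 mm across and 36 mm high with a white ceramic ball 24 mm across on top, 58 mm high in all. It fits the top of the slim riser. The point is on its axis, half-way up, 29 mm above its underside; z is its axis, up. About 0.13 kg.
- square_riser (a point): Square riser: loose upright aluminium block 50 x 50 mm, 56 mm high, with a square recess 40 x 40 mm and 5 mm deep in its top, all sides parallel to its own x and y axes. It fits the square foot, any quarter turn. The point is its centre, 28 mm above its underside; z is up. About 0.36 kg.
- v_rest (a point): V rest: loose upright steel block 34 x 34 mm and 36 mm high, sides parallel to its own x and y axes, with a V groove above it (the groove runs along its y axis), 56 mm high in all. It fits the top of the square riser, any quarter turn. The point is on its middle axis, half-way up, 28 mm above its underside; z is up. About 0.2 kg.
- jog_box (a point): Control box of the machine, bystander: off-white slab 100 x 160 x 35 mm with a small joystick and a red button (77 mm high over the joystick). The point is its centre, 18 mm above the table.
- gauge_case (a point): Shut wooden gauge case, bystander: 70 x 110 x 30 mm. The point is its centre, 15 mm above the table.
- pencil_pot (a point): Blue plastic pot, bystander: 76 mm across, 85 mm high, open and empty. The point is half-way up on its axis.
Things that resemble listed ones, but are neither listed nor needed, are in the scene too. Leave any red or yellow look-alike of the part that bears ball_rest alone. Leave any yellow look-alike of the part that bears wide_riser alone.

How it is judged:
By the outcome, as a careful person would: the job done as asked, in the order asked, and still so for the second after the job is handed in, with the robot touching nothing.
It also fails if it takes over 128 s, if anything falls off the work surface, if the arm or the gripper's body presses on something with over 40 N, if the wrist force passes 120 N, or if a joint passes its speed limit or range.

## Working session

There is one attempt and no reset: what is moved stays moved. The work goes in short steps, Python scripts to look and compute and a shell command to move; the robot and the scene stay as the last step left them, time stands still between calls to the robot, and variables do not carry over. Pictures are saved under pics/ and viewed, about 12 in all and at most 16, crops included, and the job is handed in when it is done.

```bash
mkdir -p pics
cat > h.py <<'E'
import numpy as np,cv2
from workcell import bot,eyes
from scipy.spatial.transform import Rotation as R
def rot(a):
    a=np.array(a,float)
    if a.shape==(3,3): return a
    if a.shape==(3,): return R.from_euler('xyz',a).as_matrix()
    return R.from_quat(a).as_matrix()
def K(c): return np.array([[c['fx'],0,c['cx']],[0,c['fy'],c['cy']],[0,0,1.]])
def dist(c):
    for k in c:
        if 'dist' in k: return np.array(c[k],float)
    return None
def ray(c,uv,z):
    p=cv2.undistortPoints(np.array(uv,float).reshape(-1,1,2),K(c),dist(c)).reshape(-1,2)
    d=np.c_[p[:,0],-p[:,1],-np.ones(len(p))]@rot(c['attitude']).T
    o=np.array(c['origin']); return o+d*((z-o[2])/d[:,2])[:,None]
def proj(c,P):
    q=(np.array(P,float).reshape(-1,3)-c['origin'])@rot(c['attitude'])
    q=q*[1,-1,-1]
    return cv2.projectPoints(q,np.zeros(3),np.zeros(3),K(c),dist(c))[0].reshape(-1,2)
E
python3 - <<'E'
from h import *
print(bot.observe())
for n in ['scene','side','wrist']:
    print(n,eyes.camera_params(n)); cv2.imwrite(f'pics/{n}0.png',cv2.resize(eyes.grab_frame(n),(800,600)) )
E
```

```text
{'clock': 0.0, 'qpos': array([-0.0701803 ,  0.52200651, -0.03631526,  1.59999272,  0.02120677,
        1.02105777, -0.11280894]), 'qd': array([ 0.00114683, -0.00102264,  0.0007587 ,  0.00089144, -0.00038157,
       -0.00012519, -0.00059322]), 'joint_efforts': array([-4.24098413e-03, -9.27110124e+01,  1.97758444e+00, -3.69928443e+01,
        1.76317629e-02,  8.19846697e-03, -6.58496788e-05]), 'position': array([ 6.24682469e-01, -5.62968634e-05,  2.30736004e-01]), 'tool_rot': array([-3.14051696e+00,  8.69613226e-05,  1.57075050e+00]), 'force': array([0.85621288, 0.83027721, 0.50065336]), 'moment': array([ 0.013559  , -0.01533171,  0.00493572]), 'grip_width': 0.08522290636546553}
scene {'fx': 406.41218670835514, 'fy': 406.41218670835514, 'cx': 252.49182454515557, 'cy': 191.7844350377003, 'origin': array([1.01988807, 0.33310578, 0.77353933]), 'attitude': array([0.6675279 , 0.00763567, 2.16143272])}
side {'fx': 419.62658932122446, 'fy': 419.62658932122446, 'cx': 251.1222677844729, 'cy': 188.59410808450457, 'origin': array([ 0.065354  , -0.54478708,  0.69609971]), 'attitude': array([ 0.86529153,  0.02098784, -0.7732531 ])}
wrist {'fx': 275.30790649662447, 'fy': 275.30790649662447, 'cx': 257.7373161809816, 'cy': 190.05653784892797, 'origin': array([0.62500793, 0.07115047, 0.37415709]), 'attitude': array([-0.28560806,  0.00067336, -0.00083139])}
```

View pics/scene0.png

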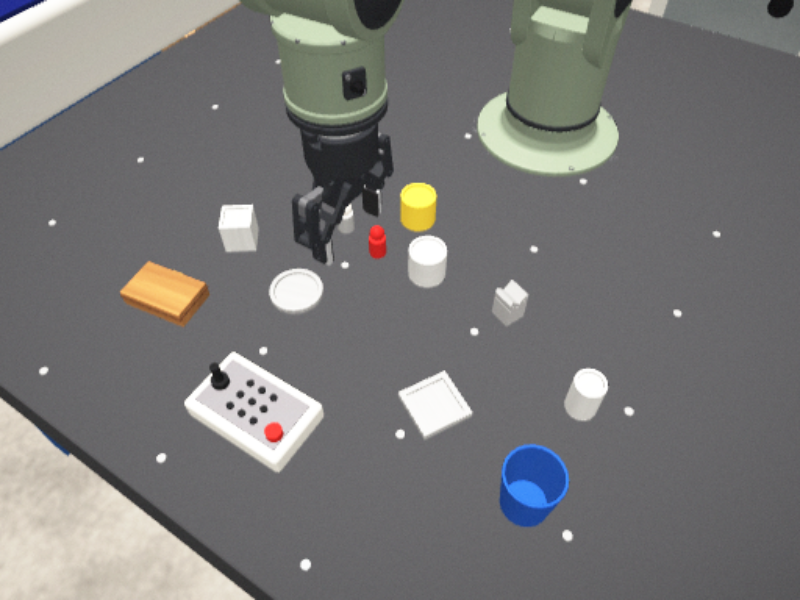

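View pics/side0.png

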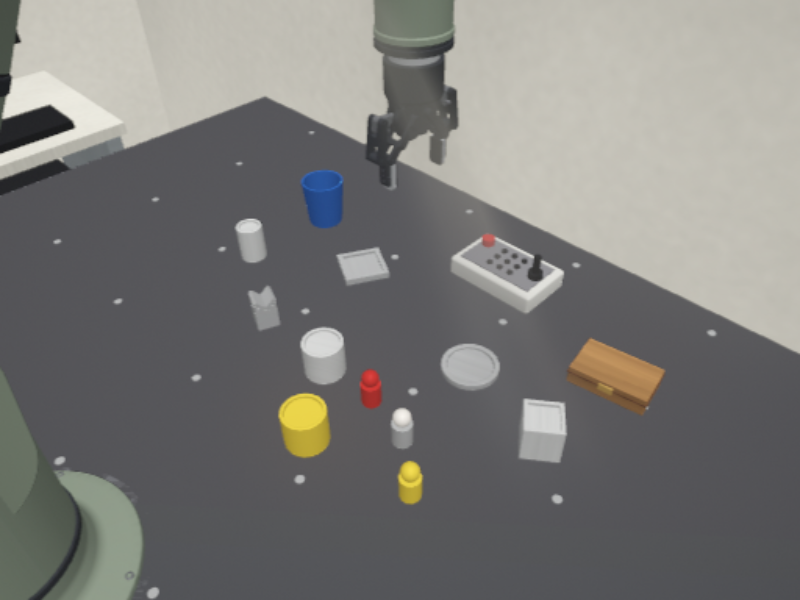

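The scene and side views show these parts (800 px scale, scene / side):
- **wide_riser:** (427,262) / (324,355)
- **slim_riser:** (587,395) / (252,241)
- **white-balled ball_rest:** (346,217) / (402,428)
- **square_riser:** (239,228) / (543,430)
- **v_rest:** (510,303) / (264,308)
- **round foot:** (297,291) / (470,366)
- **square foot:** (435,404) / (363,265)

The look-alikes are a yellow cylinder at scene (418,207), a red ball piece at (377,242), and a yellow ball piece at side (410,482). The white and metal ones match the descriptions.

Run:
```python
from h import *
S=eyes.camera_params('scene');D=eyes.camera_params('side')
pts=dict(wide=(.056,(427,248),(323,341)),slim=(.064,(590,381),(250,227)),ball=(.046,(344,212),(402,417)),sq=(.056,(238,214),(543,412)),v=(.036,(510,297),(264,302)),rf=(.011,(297,288),(470,364)),sf=(.011,(435,402),(363,264)),
yel=(.056,(418,195),(304,409)),red=(.046,(377,232),(370,379)),ybal=(.046,None,(410,471)),pot=(.085,(535,470),(323,182)),box=(.035,(255,405),(508,265)),case=(.03,(166,288),(617,364)))
for k,(z,a,b) in pts.items():
    print(k,*[np.round(ray(c,np.array(p)*.64,z)[0,:2]*1000) for c,p in((S,a),(D,b)) if p])
# square edge directions (800px): 
for n,c,z,l in [('sf scene',S,.011,[(399,402),(444,374),(471,409),(429,435)]),('sf side',D,.011,[(337,254),(379,249),(389,271),(349,281)]),('sq side',D,.056,[(523,402),(565,403),(565,424),(523,422)]),('sq scene',S,.056,[(224,207),(253,207),(256,227),(221,227)])]:
    P=ray(c,np.array(l)*.64,z)[:,:2]; 
    d=np.roll(P,-1,0)-P; print(n,np.round(P.mean(0)*1000),np.round(np.degrees(np.arctan2(d[:,1],d[:,0]))%90),np.round(np.linalg.norm(d,axis=1)*1000))
```

```text
wide [442.  -1.] [444.   1.]
slim [530. 302.] [529. 297.]
ball [ 440. -162.] [ 432. -167.]
sq [ 546. -295.] [ 555. -291.]
v [442. 145.] [446. 149.]
rf [ 588. -146.] [ 588. -148.]
sf [640. 138.] [638. 135.]
yel [349. -77.] [349. -76.]
red [448. -91.] [447. -91.]
ybal [ 382. -230.]
pot [689. 297.] [689. 293.]
box [787. -50.] [782. -61.]
case [ 709. -300.] [ 715. -303.]
sf scene [643. 141.] [69. 65. 67. 72.] [77. 65. 69. 63.]
sf side [640. 135.] [55. 62. 66. 64.] [74. 65. 71. 79.]
sq side [ 555. -292.] [43. 34. 41. 37.] [52. 33. 50. 32.]
sq scene [ 551. -290.] [33. 47. 33. 37.] [47. 47. 56. 46.]
```

View pics/wrist0.png

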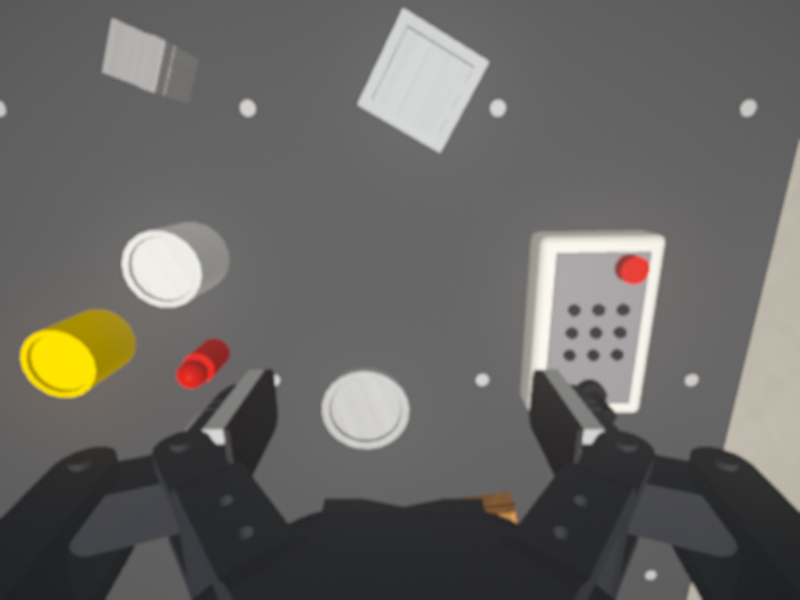

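The wrist view shows the wide riser rim at (163,268), the round foot at (365,408), the square foot corners near (405,10), (489,64), (440,152) and (358,103), and the V rest at (135,55).

```bash
python3 - <<'E'
from h import *
W=eyes.camera_params('wrist')
f=lambda l,z:np.round(ray(W,np.array(l)*.64,z)[:,:2]*1000)
print(f([(163,268)],.056),f([(365,408)],.011),f([(192,373)],.046))
P=f([(405,10),(489,64),(440,152),(358,103)],.011);d=np.roll(P,-1,0)-P
print(P.mean(0),np.degrees(np.arctan2(d[:,1],d[:,0]))%90,np.linalg.norm(d,axis=1))
E
# over wide riser
python3 -m jog '[{"delta_pos":[-45,0,0],"spin":0,"claw":0},{"delta_pos":[-90,0,-10],"spin":0,"claw":0},{"delta_pos":[-135,0,-30],"spin":0,"claw":0},{"delta_pos":[-182,0,-40],"spin":0,"claw":0},{"delta_pos":[-182,0,-60],"spin":0,"claw":0},{"delta_pos":[-182,0,-60],"spin":0,"claw":0},{"delta_pos":[-182,0,-60],"spin":0,"claw":0}]' 40
python3 - <<'E'
from h import *
print(eyes.camera_params('wrist')['origin'],eyes.camera_params('wrist')['attitude'])
cv2.imwrite('pics/w1.png',cv2.resize(eyes.grab_frame('wrist'),(800,600)) )
E
```

```text
[[444.   1.]] [[ 589. -146.]] [[448. -92.]]
[640.5  135.25] [60.2551187  61.32685351 60.35013649 59.5742162 ] [72.56031973 72.9451849  74.79304781 73.06161783]
clock: 0.85
position: [0.4435, 0.0001, 0.1712]
tool_rot: [-3.141, 0.0, 1.571]
force: [-0.0, -0.1, -0.3]
grip_width: 0.0855
[0.44374828 0.07123275 0.31460187] [-0.28554142  0.00040088 -0.00080805]
```

View pics/w1.png

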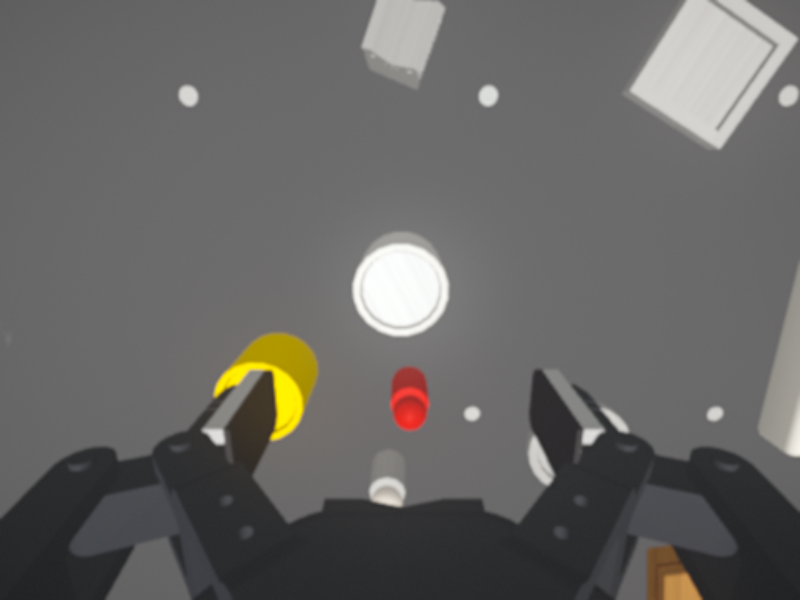

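The wide riser rim sits at (400,290), straight ahead of the tool, and three views agree on (444,1) mm. I'll descend, grip and lift.

```bash
python3 -m jog '[{"delta_pos":[0,1,-40],"spin":0,"claw":0},{"delta_pos":[0,1,-80],"spin":0,"claw":0},{"delta_pos":[0,1,-120],"spin":0,"claw":0},{"delta_pos":[0,1,-145],"spin":0,"claw":0},{"delta_pos":[0,1,-159],"spin":0,"claw":0},{"delta_pos":[0,1,-159],"spin":0,"claw":0},{"delta_pos":[0,1,-159],"spin":0,"claw":0}]' 40
python3 -m jog '[{"delta_pos":[0,0,0],"spin":0,"claw":1},{"delta_pos":[0,0,0],"spin":0,"claw":1},{"delta_pos":[0,0,0],"spin":0,"claw":1},{"delta_pos":[0,0,0],"spin":0,"claw":1},{"delta_pos":[0,0,0],"spin":0,"claw":1},{"delta_pos":[0,0,0],"spin":0,"claw":1}]' 50
python3 -m jog '[{"delta_pos":[0,0,15],"spin":0,"claw":1},{"delta_pos":[0,0,40],"spin":0,"claw":1},{"delta_pos":[0,0,70],"spin":0,"claw":1},{"delta_pos":[0,0,90],"spin":0,"claw":1},{"delta_pos":[0,0,90],"spin":0,"claw":1}]'
```

```text
clock: 1.6
position: [0.4445, 0.0011, 0.0129]
tool_rot: [3.141, -0.0, 1.571]
force: [-1.0, 0.0, 0.5]
grip_width: 0.0857
clock: 2.2
position: [0.445, 0.0011, 0.014]
tool_rot: [3.14, -0.0, 1.57]
force: [-3.4, 0.1, 16.4]
grip_width: 0.059
clock: 2.7
position: [0.4463, 0.0011, 0.1066]
tool_rot: [3.135, -0.001, 1.57]
force: [0.3, 0.2, -5.7]
grip_width: 0.059
```

```bash
python3 -m jog '[{"delta_pos":[28,-29,0],"spin":0,"claw":1},{"delta_pos":[60,-62,0],"spin":0,"claw":1},{"delta_pos":[90,-93,0],"spin":0,"claw":1},{"delta_pos":[120,-124,0],"spin":0,"claw":1},{"delta_pos":[142,-147,-10],"spin":0,"claw":1},{"delta_pos":[142,-147,-40],"spin":0,"claw":1},{"delta_pos":[142,-147,-55],"spin":0,"claw":1},{"delta_pos":[142,-147,-55],"spin":0,"claw":1}]'
python3 - <<'E'
from h import *
o=bot.observe();print(o['position'],o['force'])
for n in('wrist','scene'):
    c=eyes.camera_params(n); im=cv2.resize(eyes.grab_frame(n),(800,600))
    print(n,c['origin'],c['attitude']);
    cv2.imwrite(f'pics/{n}2.png',im)
a=cv2.imread('pics/wrist2.png')[250:550,200:600]
s=cv2.imread('pics/scene2.png')[200:350,200:400]
cv2.imwrite('pics/c2.png',np.hstack([a,cv2.resize(s,(400,300))]))
E
```

```text
clock: 3.5
position: [0.5862, -0.145, 0.0488]
tool_rot: [3.14, -0.002, 1.571]
force: [0.4, 0.2, -4.0]
grip_width: 0.0586
[ 0.5862307  -0.14499496  0.04884235] [ 0.37587134  0.24699263 -3.96953895]
wrist [ 0.58621986 -0.07404307  0.19233408] [-0.28383309 -0.00154959 -0.00088277]
scene [1.01988807 0.33310578 0.77353933] [0.6675279  0.00763567 2.16143272]
```

View pics/c2.png

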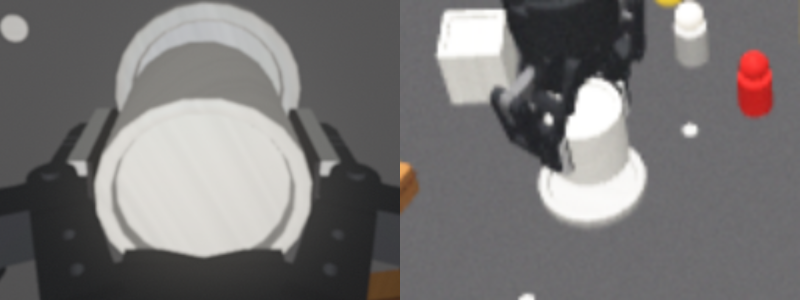

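Run:
```python
from h import *
W=eyes.camera_params('wrist')
f=lambda l,z:np.round(ray(W,np.array(l)*.64,z)[:,:2]*1000,1)
print('top L,R,back',f([(295,433),(512,433),(403,349)],.091))
print('foot L,R,back',f([(316,335),(500,335),(408,252)],.011))
```

```text
top L,R,back [[ 558.1 -143.9]
 [ 618.4 -144.2]
 [ 588.1 -118.8]]
foot L,R,back [[ 548.8 -146.1]
 [ 633.1 -146.4]
 [ 590.8 -107.8]]
```

```bash
python3 -m jog '[{"delta_pos":[3,-1,-4],"spin":0,"claw":1},{"delta_pos":[3,-1,-10],"spin":0,"claw":1},{"delta_pos":[3,-1,-15],"spin":0,"claw":1},{"delta_pos":[3,-1,-20],"spin":0,"claw":1},{"delta_pos":[3,-1,-24],"spin":0,"claw":1},{"delta_pos":[3,-1,-26],"spin":0,"claw":1},{"delta_pos":[3,-1,-26],"spin":0,"claw":1}]'
python3 -m jog '[{"delta_pos":[0,0,-1],"spin":0,"claw":1},{"delta_pos":[0,0,-2],"spin":0,"claw":1},{"delta_pos":[0,0,-3],"spin":0,"claw":1},{"delta_pos":[0,0,-3],"spin":0,"claw":1},{"delta_pos":[0,0,-3],"spin":0,"claw":1}]'
```

```text
clock: 4.3
position: [0.5909, -0.1462, 0.0254]
tool_rot: [3.137, -0.001, 1.571]
force: [-0.8, -0.5, -5.0]
grip_width: 0.0589
clock: 4.8
position: [0.5909, -0.1462, 0.0224]
tool_rot: [3.136, -0.001, 1.571]
force: [-0.5, -0.2, -5.1]
grip_width: 0.0591
```

```bash
python3 -m jog '[{"delta_pos":[-2,0,-1],"spin":0,"claw":1},{"delta_pos":[-2,0,-2],"spin":0,"claw":1},{"delta_pos":[-2,0,-2],"spin":0,"claw":1},{"delta_pos":[-2,0,-2],"spin":0,"claw":1}]'
python3 -m jog '[{"delta_pos":[0,0,-0.5],"spin":0,"claw":1},{"delta_pos":[0,0,-1],"spin":0,"claw":1},{"delta_pos":[0,0,-1.5],"spin":0,"claw":1},{"delta_pos":[0,0,-1.5],"spin":0,"claw":1}]'
```

```text
clock: 5.2
position: [0.5889, -0.1462, 0.0204]
tool_rot: [3.136, -0.001, 1.571]
force: [-0.1, -0.2, -4.9]
grip_width: 0.0594
clock: 5.6
position: [0.5891, -0.1462, 0.0201]
tool_rot: [3.136, -0.001, 1.571]
force: [-6.8, 1.7, 20.8]
grip_width: 0.0592
```

It made contact at TCP z 20, which is the expected seated depth. I'll release, rise and look.

```bash
python3 -m jog '[{"delta_pos":[0,0,0],"spin":0,"claw":0.5},{"delta_pos":[0,0,0],"spin":0,"claw":0},{"delta_pos":[0,0,0],"spin":0,"claw":0},{"delta_pos":[0,0,0],"spin":0,"claw":0}]'
python3 -m jog '[{"delta_pos":[0,0,20],"spin":0,"claw":0},{"delta_pos":[0,0,60],"spin":0,"claw":0},{"delta_pos":[0,0,105],"spin":0,"claw":0},{"delta_pos":[0,0,150],"spin":0,"claw":0},{"delta_pos":[0,0,150],"spin":0,"claw":0},{"delta_pos":[0,0,150],"spin":0,"claw":0}]'
python3 - <<'E'
from h import *
W=eyes.camera_params('wrist')
a=eyes.grab_frame('wrist');b=eyes.grab_frame('side')
cv2.imwrite('pics/w3.png',a)
np.save('w3.npy',W,allow_pickle=True)
a=cv2.resize(a,(800,600))[100:400,200:600]
b=cv2.resize(b[180:285,240:380],(400,300))
cv2.imwrite('pics/c3.png',np.hstack([a,b]))
E
```

```text
clock: 6.0
position: [0.5892, -0.1462, 0.0201]
tool_rot: [3.136, -0.001, 1.571]
force: [-0.6, 0.4, -0.3]
grip_width: 0.0853
clock: 6.6
position: [0.5896, -0.1463, 0.1711]
tool_rot: [3.134, -0.0, 1.571]
force: [0.1, 0.0, 0.2]
grip_width: 0.0852
```

View pics/c3.png

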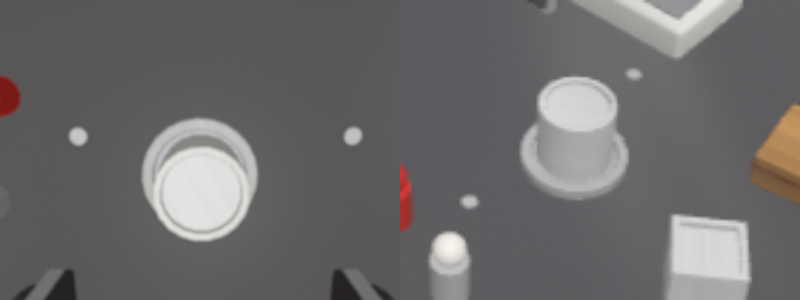

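The wide riser is upright inside the round foot's rim, with its top rim at full-image (401,294). Next I'll go to the slim riser and look from close by.

```bash
python3 -m jog '[{"delta_pos":[-5,40,0],"spin":0,"claw":0},{"delta_pos":[-12,88,0],"spin":0,"claw":0},{"delta_pos":[-18,136,0],"spin":0,"claw":0},{"delta_pos":[-24,184,0],"spin":0,"claw":0},{"delta_pos":[-30,232,0],"spin":0,"claw":0},{"delta_pos":[-36,280,0],"spin":0,"claw":0},{"delta_pos":[-42,328,0],"spin":0,"claw":0},{"delta_pos":[-50,376,0],"spin":0,"claw":0}]'
python3 -m jog '[{"delta_pos":[-5,35,0],"spin":0,"claw":0},{"delta_pos":[-10,69,0],"spin":0,"claw":0},{"delta_pos":[-10,69,0],"spin":0,"claw":0},{"delta_pos":[-10,69,0],"spin":0,"claw":0},{"delta_pos":[-10,69,0],"spin":0,"claw":0}]'
python3 - <<'E'
from h import *
W0=np.load('w3.npy',allow_pickle=True).item()
print('wide top',ray(W0,np.array([(401,294)])*.64,.062),'foot',ray(W0,np.array([(400,274)])*.64,.011))
W=eyes.camera_params('wrist')
a=eyes.grab_frame('wrist'); g=a.min(2)
m=(g>150).astype(np.uint8)
n,l,s,c=cv2.connectedComponentsWithStats(m)
for i in range(1,n):
    if s[i,4]>800: print(s[i],c[i],ray(W,c[i],.064)[0])
cv2.imwrite('pics/w4.png',cv2.resize(a,(800,600))[100:450,200:600])
E
```

```text
clock: 7.5
position: [0.5377, 0.2315, 0.1678]
tool_rot: [3.139, -0.0, 1.571]
force: [0.4, -0.2, 0.4]
grip_width: 0.0857
clock: 8.0
position: [0.5278, 0.2991, 0.167]
tool_rot: [3.14, 0.001, 1.57]
force: [-0.4, -0.6, -0.4]
grip_width: 0.0855
wide top [[ 0.5896099  -0.14735571  0.062     ]] foot [[ 0.58909746 -0.14686775  0.011     ]]
[  203   128   121   120 10896] [263.26330764 187.09627386] [0.53328572 0.30068    0.064     ]
[ 303  260   52   67 1993] [329.734571   296.88409433] [0.60377461 0.18027593 0.064     ]
[ 167  274   44   60 1635] [188.73027523 302.19510703] [0.45479867 0.17415229 0.064     ]
[399 363  50  21 886] [421.7234763  373.73024831] [0.71837184 0.07469109 0.064     ]
```

View pics/w4.png

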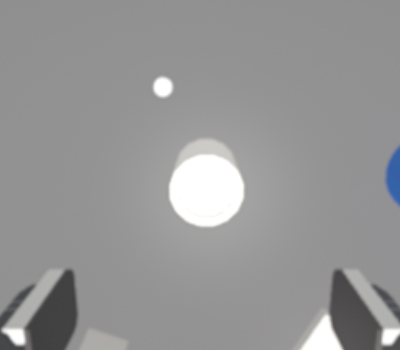

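```bash
python3 -m jog '[{"delta_pos":[2,2.5,-40],"spin":0,"claw":0},{"delta_pos":[2,2.5,-80],"spin":0,"claw":0},{"delta_pos":[2,2.5,-120],"spin":0,"claw":0},{"delta_pos":[2,2.5,-140],"spin":0,"claw":0},{"delta_pos":[2,2.5,-149],"spin":0,"claw":0},{"delta_pos":[2,2.5,-149],"spin":0,"claw":0},{"delta_pos":[2,2.5,-149],"spin":0,"claw":0}]' 40
python3 -m jog '[{"delta_pos":[0,0,0],"spin":0,"claw":1},{"delta_pos":[0,0,0],"spin":0,"claw":1},{"delta_pos":[0,0,0],"spin":0,"claw":1},{"delta_pos":[0,0,0],"spin":0,"claw":1},{"delta_pos":[0,0,0],"spin":0,"claw":1},{"delta_pos":[0,0,0],"spin":0,"claw":1},{"delta_pos":[0,0,0],"spin":0,"claw":1}]' 40
python3 -m jog '[{"delta_pos":[0,0,15],"spin":0,"claw":1},{"delta_pos":[0,0,45],"spin":0,"claw":1},{"delta_pos":[0,0,90],"spin":0,"claw":1},{"delta_pos":[0,0,135],"spin":0,"claw":1},{"delta_pos":[0,0,160],"spin":0,"claw":1},{"delta_pos":[0,0,160],"spin":0,"claw":1}]'
```

```text
clock: 8.75
position: [0.5307, 0.3015, 0.0193]
tool_rot: [3.139, 0.0, 1.569]
force: [0.3, -0.2, 0.3]
grip_width: 0.0849
clock: 9.45
position: [0.5311, 0.3016, 0.0202]
tool_rot: [3.138, -0.0, 1.568]
force: [-1.4, -1.0, 10.1]
grip_width: 0.0436
clock: 10.05
position: [0.5325, 0.3025, 0.1851]
tool_rot: [3.132, -0.004, 1.568]
force: [0.2, 0.6, -2.7]
grip_width: 0.043
```

```bash
python3 -m jog '[{"delta_pos":[5,-40,0],"spin":0,"claw":1},{"delta_pos":[12,-88,0],"spin":0,"claw":1},{"delta_pos":[18,-136,0],"spin":0,"claw":1},{"delta_pos":[24,-184,0],"spin":0,"claw":1},{"delta_pos":[30,-232,0],"spin":0,"claw":1},{"delta_pos":[36,-280,0],"spin":0,"claw":1},{"delta_pos":[42,-328,0],"spin":0,"claw":1},{"delta_pos":[50,-376,0],"spin":0,"claw":1}]'
python3 -m jog '[{"delta_pos":[3,-35,0],"spin":0,"claw":1},{"delta_pos":[7,-70,0],"spin":0,"claw":1},{"delta_pos":[7,-78,-30],"spin":0,"claw":1},{"delta_pos":[7,-78,-65],"spin":0,"claw":1},{"delta_pos":[7,-78,-70],"spin":0,"claw":1},{"delta_pos":[7,-78,-70],"spin":0,"claw":1},{"delta_pos":[7,-78,-70],"spin":0,"claw":1}]'
python3 - <<'E'
from h import *
W=eyes.camera_params('wrist')
a=eyes.grab_frame('wrist');b=eyes.grab_frame('scene')
np.save('w5.npy',W,allow_pickle=True)
a=cv2.resize(a,(800,600))[200:500,200:600]
b=cv2.resize(b[105:210,120:260],(400,300))
cv2.imwrite('pics/c5.png',np.hstack([a,b]))
E
```

```text
clock: 10.85
position: [0.5818, -0.0754, 0.185]
tool_rot: [3.133, -0.004, 1.568]
force: [1.3, 0.4, -3.3]
grip_width: 0.0432
clock: 11.55
position: [0.5895, -0.1531, 0.1164]
tool_rot: [3.132, -0.004, 1.569]
force: [0.5, 0.1, -2.1]
grip_width: 0.0428
```

View pics/c5.png

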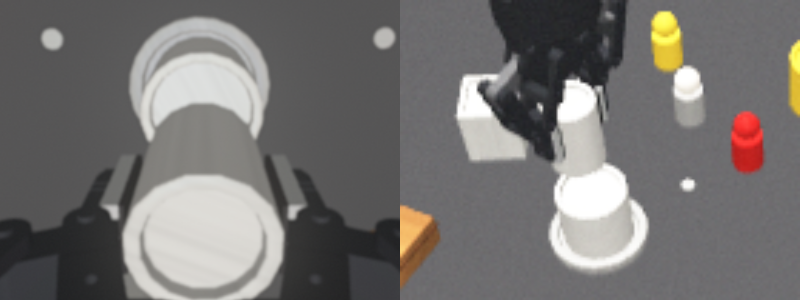

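Run:
```python
from h import *
W=np.load('w5.npy',allow_pickle=True).item()
f=lambda l,z:np.round(ray(W,np.array(l)*.64,z)[:,:2]*1000,1)
print('top L,R,back',f([(323,436),(484,436),(403.5,374)],.160))
print('wide L,R,back',f([(341,310),(464,310),(402.5,254)],.062))
```

```text
top L,R,back [[ 568.  -149.9]
 [ 611.  -150.3]
 [ 589.5 -131.9]]
wide L,R,back [[ 560.5 -146.3]
 [ 619.9 -146.6]
 [ 590.2 -119. ]]
```

```bash
python3 -m jog '[{"delta_pos":[0.5,5.5,0],"spin":0,"claw":1},{"delta_pos":[0.5,5.5,-10],"spin":0,"claw":1},{"delta_pos":[0.5,5.5,-20],"spin":0,"claw":1},{"delta_pos":[0.5,5.5,-28],"spin":0,"claw":1},{"delta_pos":[0.5,5.5,-32],"spin":0,"claw":1},{"delta_pos":[0.5,5.5,-32],"spin":0,"claw":1}]'
python3 -m jog '[{"delta_pos":[0,0,-1],"spin":0,"claw":1},{"delta_pos":[0,0,-2],"spin":0,"claw":1},{"delta_pos":[0,0,-3],"spin":0,"claw":1},{"delta_pos":[0,0,-4],"spin":0,"claw":1},{"delta_pos":[0,0,-4],"spin":0,"claw":1},{"delta_pos":[0,0,-4],"spin":0,"claw":1}]'
```

```text
clock: 12.25
position: [0.5897, -0.1478, 0.0836]
tool_rot: [3.132, -0.004, 1.569]
force: [0.2, 0.1, -1.0]
grip_width: 0.0427
clock: 12.85
position: [0.5897, -0.1478, 0.0797]
tool_rot: [3.132, -0.004, 1.569]
force: [0.0, -1.3, -2.5]
grip_width: 0.0431
```

```bash
python3 -m jog '[{"delta_pos":[0,0,-1],"spin":0,"claw":1},{"delta_pos":[0,0,-2],"spin":0,"claw":1},{"delta_pos":[0,0,-2],"spin":0,"claw":1}]'
python3 -m jog '[{"delta_pos":[0,0,-0.5],"spin":0,"claw":1},{"delta_pos":[0,0,-1],"spin":0,"claw":1},{"delta_pos":[0,0,-1],"spin":0,"claw":1}]'
```

```text
clock: 13.15
position: [0.5897, -0.1478, 0.0775]
tool_rot: [3.132, -0.004, 1.569]
force: [0.9, -0.2, -2.2]
grip_width: 0.0431
clock: 13.45
position: [0.5898, -0.1478, 0.0773]
tool_rot: [3.132, -0.003, 1.569]
force: [-4.3, 1.0, 12.7]
grip_width: 0.0437
```

```bash
python3 -m jog '[{"delta_pos":[0,0,0],"spin":0,"claw":0.5},{"delta_pos":[0,0,0],"spin":0,"claw":0},{"delta_pos":[0,0,0],"spin":0,"claw":0},{"delta_pos":[0,0,0],"spin":0,"claw":0},{"delta_pos":[0,0,20],"spin":0,"claw":0},{"delta_pos":[0,0,60],"spin":0,"claw":0},{"delta_pos":[0,0,105],"spin":0,"claw":0}]'
python3 -m jog '[{"delta_pos":[-30,0,15],"spin":0,"claw":0},{"delta_pos":[-75,-5,15],"spin":0,"claw":0},{"delta_pos":[-120,-10,0],"spin":0,"claw":0},{"delta_pos":[-153,-17,-10],"spin":0,"claw":0},{"delta_pos":[-153,-17,-20],"spin":0,"claw":0},{"delta_pos":[-153,-17,-20],"spin":0,"claw":0},{"delta_pos":[-153,-17,-20],"spin":0,"claw":0}]'
python3 - <<'E'
from h import *
W=eyes.camera_params('wrist')
a=eyes.grab_frame('wrist');b=eyes.grab_frame('side')
np.save('w6.npy',W,allow_pickle=True)
a=cv2.resize(a,(800,600))[150:450,200:600]
b=cv2.resize(b[150:285,240:380],(400,386))[:300]
cv2.imwrite('pics/c6.png',np.hstack([a,b]))
E
```

```text
clock: 14.15
position: [0.5891, -0.1476, 0.1826]
tool_rot: [3.134, -0.004, 1.569]
force: [0.2, -0.0, 0.4]
grip_width: 0.0853
clock: 14.85
position: [0.437, -0.1644, 0.1628]
tool_rot: [3.134, -0.004, 1.569]
force: [0.1, -0.2, 0.3]
grip_width: 0.0851
```

View pics/c6.png

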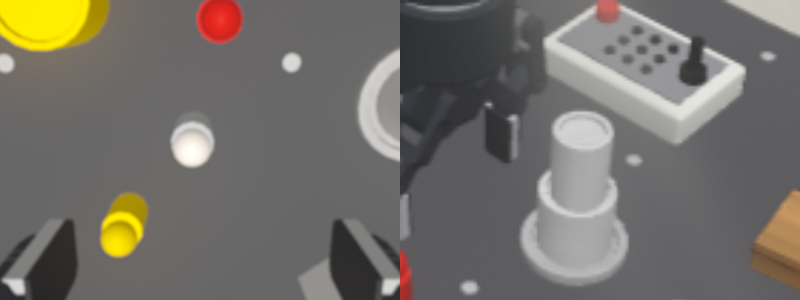

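The slim riser stands upright on the wide one. In the wrist crop the white-balled ball rest is at (192,147), the red look-alike at (219,18) and the yellow one at (120,238). White ceramic on steel matches the description.

Run:
```python
from h import *
W=np.load('w6.npy',allow_pickle=True).item()
f=lambda l,z:np.round(ray(W,np.array(l)*.64,z)[:,:2]*1000,1)
print(f([(392,297)],.046),f([(392,288)],.036),'yellow',f([(318,388)],.046),'red',f([(419,168)],.046))
```

```text
[[ 431.3 -169.2]] [[ 431.2 -166. ]] yellow [[ 381.1 -232.5]] red [[447.7 -91.3]]
```

```bash
python3 -m jog '[{"delta_pos":[-6,-3,-40],"spin":0,"claw":0},{"delta_pos":[-6,-3,-80],"spin":0,"claw":0},{"delta_pos":[-6,-3,-120],"spin":0,"claw":0},{"delta_pos":[-6,-3,-145],"spin":0,"claw":0},{"delta_pos":[-6,-3,-157],"spin":0,"claw":0},{"delta_pos":[-6,-3,-157],"spin":0,"claw":0},{"delta_pos":[-6,-3,-157],"spin":0,"claw":0}]' 30
python3 -m jog '[{"delta_pos":[0,0,0],"spin":0,"claw":1},{"delta_pos":[0,0,0],"spin":0,"claw":1},{"delta_pos":[0,0,0],"spin":0,"claw":1},{"delta_pos":[0,0,0],"spin":0,"claw":1},{"delta_pos":[0,0,0],"spin":0,"claw":1},{"delta_pos":[0,0,0],"spin":0,"claw":1},{"delta_pos":[0,0,0],"spin":0,"claw":1},{"delta_pos":[0,0,0],"spin":0,"claw":1}]' 30
python3 -m jog '[{"delta_pos":[0,0,15],"spin":0,"claw":1},{"delta_pos":[0,0,45],"spin":0,"claw":1},{"delta_pos":[0,0,90],"spin":0,"claw":1},{"delta_pos":[0,0,135],"spin":0,"claw":1},{"delta_pos":[0,0,170],"spin":0,"claw":1},{"delta_pos":[0,0,170],"spin":0,"claw":1},{"delta_pos":[0,0,170],"spin":0,"claw":1}]'
```

```text
clock: 15.65
position: [0.4317, -0.1675, 0.0068]
tool_rot: [3.133, -0.004, 1.57]
force: [-0.3, 0.2, 0.4]
grip_width: 0.0856
clock: 16.45
position: [0.4319, -0.1676, 0.0072]
tool_rot: [3.132, -0.003, 1.57]
force: [-1.2, 0.4, 10.3]
grip_width: 0.0273
clock: 17.15
position: [0.432, -0.1677, 0.1777]
tool_rot: [3.131, -0.003, 1.57]
force: [-0.5, -0.9, -2.5]
grip_width: 0.0273
```

```bash
python3 -m jog '[{"delta_pos":[30,4,5],"spin":0,"claw":1},{"delta_pos":[75,10,5],"spin":0,"claw":1},{"delta_pos":[118,16,5],"spin":0,"claw":1},{"delta_pos":[157,20,0],"spin":0,"claw":1},{"delta_pos":[157,20,-20],"spin":0,"claw":1},{"delta_pos":[157,20,-26],"spin":0,"claw":1},{"delta_pos":[157,20,-26],"spin":0,"claw":1}]'
python3 - <<'E'
from h import *
W=eyes.camera_params('wrist')
a=eyes.grab_frame('wrist');b=eyes.grab_frame('scene')
np.save('w7.npy',W,allow_pickle=True)
a=cv2.resize(a,(800,600))[200:500,200:600]
b=cv2.resize(b[95:200,120:260],(400,300))
cv2.imwrite('pics/c7.png',np.hstack([a,b]))
E
```

```text
clock: 17.85
position: [0.5873, -0.1477, 0.1497]
tool_rot: [3.135, -0.004, 1.569]
force: [-0.9, -0.8, -0.7]
grip_width: 0.0268
```

View pics/c7.png

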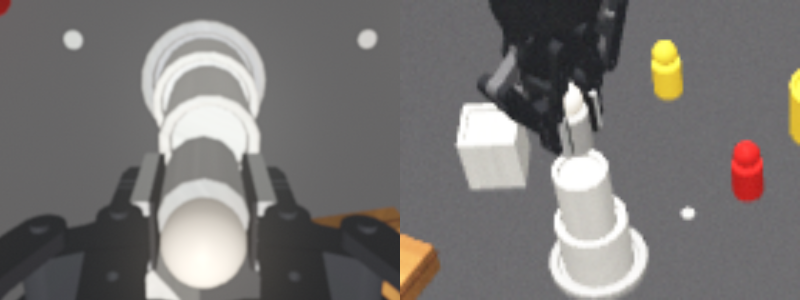

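Run:
```python
from h import *
W=np.load('w7.npy',allow_pickle=True).item()
f=lambda l,z:np.round(ray(W,np.array(l)*.64,z)[:,:2]*1000,1)
print('ball',f([(403,445)],.1885),'cyl top back,L,R',f([(203,377),(358,420),(449,420),(403,378)],.1785))
print('slim L,R,back',f([(358,345),(460,345),(409,295)],.121))
```

```text
ball [[ 587.3 -150.8]] cyl top back,L,R [[ 528.9 -134.4]
 [ 573.7 -149. ]
 [ 601.3 -149.1]
 [ 587.4 -135. ]]
slim L,R,back [[ 568.4 -148.4]
 [ 612.4 -148.6]
 [ 590.3 -126.1]]
```

```bash
python3 -m jog '[{"delta_pos":[2.8,1,0],"spin":0,"claw":1},{"delta_pos":[2.8,1,-8],"spin":0,"claw":1},{"delta_pos":[2.8,1,-15],"spin":0,"claw":1},{"delta_pos":[2.8,1,-19],"spin":0,"claw":1},{"delta_pos":[2.8,1,-19],"spin":0,"claw":1},{"delta_pos":[2.8,1,-19],"spin":0,"claw":1}]'
python3 -m jog '[{"delta_pos":[0,0,-1],"spin":0,"claw":1},{"delta_pos":[0,0,-2],"spin":0,"claw":1},{"delta_pos":[0,0,-3],"spin":0,"claw":1},{"delta_pos":[0,0,-4],"spin":0,"claw":1},{"delta_pos":[0,0,-4],"spin":0,"claw":1},{"delta_pos":[0,0,-4],"spin":0,"claw":1}]'
```

```text
clock: 18.55
position: [0.5911, -0.147, 0.1327]
tool_rot: [3.132, -0.003, 1.569]
force: [-0.7, -0.8, -0.5]
grip_width: 0.0271
clock: 19.15
position: [0.5911, -0.147, 0.1286]
tool_rot: [3.132, -0.003, 1.569]
force: [-0.3, 0.3, -1.6]
grip_width: 0.0272
```

```bash
python3 -m jog '[{"delta_pos":[-0.8,0,-1],"spin":0,"claw":1},{"delta_pos":[-0.8,0,-2],"spin":0,"claw":1},{"delta_pos":[-0.8,0,-3],"spin":0,"claw":1},{"delta_pos":[-0.8,0,-4],"spin":0,"claw":1},{"delta_pos":[-0.8,0,-4],"spin":0,"claw":1}]'
python3 -m jog '[{"delta_pos":[0,0,-0.5],"spin":0,"claw":1},{"delta_pos":[0,0,-1],"spin":0,"claw":1},{"delta_pos":[0,0,-1.5],"spin":0,"claw":1},{"delta_pos":[0,0,-1.5],"spin":0,"claw":1}]'
```

```text
clock: 19.65
position: [0.5902, -0.147, 0.1245]
tool_rot: [3.132, -0.003, 1.569]
force: [0.3, 0.0, -1.7]
grip_width: 0.0269
clock: 20.05
position: [0.5903, -0.147, 0.1233]
tool_rot: [3.132, -0.003, 1.569]
force: [-1.2, 1.0, 4.5]
grip_width: 0.0271
```

```bash
python3 -m jog '[{"delta_pos":[0,0,0],"spin":0,"claw":0.7},{"delta_pos":[0,0,0],"spin":0,"claw":0.4},{"delta_pos":[0,0,0],"spin":0,"claw":0},{"delta_pos":[0,0,0],"spin":0,"claw":0},{"delta_pos":[0,0,0],"spin":0,"claw":0},{"delta_pos":[0,0,20],"spin":0,"claw":0},{"delta_pos":[0,0,55],"spin":0,"claw":0},{"delta_pos":[0,0,90],"spin":0,"claw":0}]'
python3 -m jog '[{"delta_pos":[0,0,15],"spin":0,"claw":0},{"delta_pos":[-10,-35,15],"spin":0,"claw":0},{"delta_pos":[-20,-80,15],"spin":0,"claw":0},{"delta_pos":[-30,-120,0],"spin":0,"claw":0},{"delta_pos":[-38,-145,-30],"spin":0,"claw":0},{"delta_pos":[-38,-145,-40],"spin":0,"claw":0},{"delta_pos":[-38,-145,-40],"spin":0,"claw":0},{"delta_pos":[-38,-145,-40],"spin":0,"claw":0}]'
python3 - <<'E'
from h import *
W=eyes.camera_params('wrist')
a=eyes.grab_frame('wrist');b=eyes.grab_frame('side')
np.save('w8.npy',W,allow_pickle=True)
a=cv2.resize(a,(800,600))[130:430,200:600]
b=cv2.resize(b[150:285,240:420],(400,300))
cv2.imwrite('pics/c8.png',np.hstack([a,b]))
E
```

```text
clock: 20.85
position: [0.59, -0.1469, 0.2141]
tool_rot: [3.133, -0.003, 1.569]
force: [0.2, 0.3, 0.3]
grip_width: 0.0854
clock: 21.65
position: [0.5527, -0.2909, 0.1747]
tool_rot: [3.132, -0.004, 1.57]
force: [1.3, 0.6, 0.3]
grip_width: 0.0852
```

View pics/c8.png

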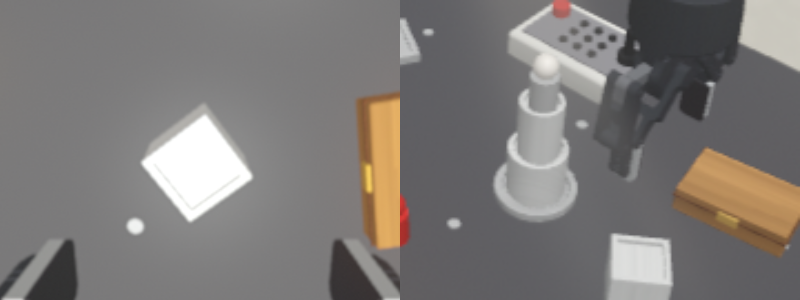

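Run:
```python
from h import *
W=np.load('w8.npy',allow_pickle=True).item()
P=ray(W,np.array([(405,244),(452,306),(391,351),(342,291)])*.64,.056)[:,:2]*1000
d=np.roll(P,-1,0)-P
print(P.mean(0),np.degrees(np.arctan2(d[:,1],d[:,0]))%90,np.linalg.norm(d,axis=1))
print(ray(W,np.array([(601,350)])*.64,.02))
a=eyes.grab_frame('wrist'); cv2.imwrite('pics/c9.png',np.hstack([cv2.resize(a[150:330,340:512],(400,420)), cv2.resize(eyes.grab_frame('scene')[120:300,60:232],(400,420))]))
```

```text
[ 550.69940877 -297.49901221] [36.96272313 38.16657706 36.63513132 36.75733568] [49.98225772 49.94919583 51.21047473 49.6456925 ]
[[ 0.70340474 -0.34876166  0.02      ]]
```

View pics/c9.png

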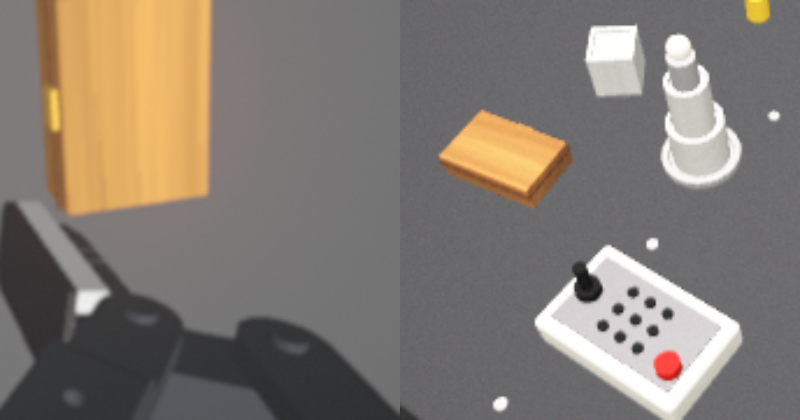

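The round column is complete, upright and concentric, and nothing stray is near it (the red patch was a picture seam). The square riser is at about (551,-296) mm, with edges at 37°.

```bash
python3 -m jog '[{"delta_pos":[-2,-5,0],"spin":0.14,"claw":0},{"delta_pos":[-2,-5,0],"spin":0.28,"claw":0},{"delta_pos":[-2,-5,0],"spin":0.42,"claw":0},{"delta_pos":[-2,-5,0],"spin":0.56,"claw":0},{"delta_pos":[-2,-5,-20],"spin":0.648,"claw":0},{"delta_pos":[-2,-5,-50],"spin":0.648,"claw":0},{"delta_pos":[-2,-5,-80],"spin":0.648,"claw":0},{"delta_pos":[-2,-5,-80],"spin":0.648,"claw":0}]' 50
python3 -m jog '[{"delta_pos":[0,0,-35],"spin":0,"claw":0},{"delta_pos":[0,0,-65],"spin":0,"claw":0},{"delta_pos":[0,0,-80],"spin":0,"claw":0},{"delta_pos":[0,0,-80],"spin":0,"claw":0},{"delta_pos":[0,0,-80],"spin":0,"claw":0}]'
python3 -m jog '[{"delta_pos":[0,0,0],"spin":0,"claw":1},{"delta_pos":[0,0,0],"spin":0,"claw":1},{"delta_pos":[0,0,0],"spin":0,"claw":1},{"delta_pos":[0,0,0],"spin":0,"claw":1},{"delta_pos":[0,0,0],"spin":0,"claw":1},{"delta_pos":[0,0,0],"spin":0,"claw":1},{"delta_pos":[0,0,0],"spin":0,"claw":1}]' 50
python3 -m jog '[{"delta_pos":[0,0,15],"spin":0,"claw":1},{"delta_pos":[0,0,45],"spin":0,"claw":1},{"delta_pos":[0,0,90],"spin":0,"claw":1},{"delta_pos":[0,0,100],"spin":0,"claw":1},{"delta_pos":[0,0,100],"spin":0,"claw":1}]'
```

```text
clock: 22.65
position: [0.5492, -0.2951, 0.0923]
tool_rot: [3.134, -0.007, 2.219]
force: [0.0, 0.5, 0.1]
grip_width: 0.0854
clock: 23.15
position: [0.5501, -0.2954, 0.0139]
tool_rot: [3.133, -0.006, 2.219]
force: [1.5, -0.6, 0.7]
grip_width: 0.0853
clock: 23.85
position: [0.5507, -0.2959, 0.0152]
tool_rot: [3.133, -0.004, 2.219]
force: [-2.6, 1.3, 12.3]
grip_width: 0.0495
clock: 24.35
position: [0.5515, -0.2964, 0.1176]
tool_rot: [3.131, -0.001, 2.218]
force: [0.4, -0.4, -5.1]
grip_width: 0.0492
```

```bash
python3 -m jog '[{"delta_pos":[0,0,45],"spin":0,"claw":1},{"delta_pos":[0,0,90],"spin":0,"claw":1},{"delta_pos":[0,0,135],"spin":0,"claw":1},{"delta_pos":[0,0,150],"spin":0,"claw":1},{"delta_pos":[-10,40,150],"spin":0,"claw":1},{"delta_pos":[-20,80,150],"spin":0,"claw":1},{"delta_pos":[-20,125,150],"spin":0,"claw":1}]'
python3 -m jog '[{"delta_pos":[0,40,0],"spin":0,"claw":1},{"delta_pos":[20,85,0],"spin":0.1,"claw":1},{"delta_pos":[40,125,0],"spin":0.2,"claw":1},{"delta_pos":[60,165,0],"spin":0.3,"claw":1},{"delta_pos":[80,205,0],"spin":0.41,"claw":1},{"delta_pos":[100,245,0],"spin":0.41,"claw":1},{"delta_pos":[109,285,-20],"spin":0.41,"claw":1},{"delta_pos":[109,308,-50],"spin":0.41,"claw":1}]'
python3 -m jog '[{"delta_pos":[0,0,-35],"spin":0,"claw":1},{"delta_pos":[0,0,-75],"spin":0,"claw":1},{"delta_pos":[0,0,-110],"spin":0,"claw":1},{"delta_pos":[0,0,-140],"spin":0,"claw":1},{"delta_pos":[0,0,-140],"spin":0,"claw":1},{"delta_pos":[0,0,-140],"spin":0,"claw":1}]'
```

```text
clock: 25.05
position: [0.5295, -0.1709, 0.2662]
tool_rot: [3.133, -0.003, 2.216]
force: [1.5, 0.7, -3.6]
grip_width: 0.0493
clock: 25.85
position: [0.6389, 0.1413, 0.2148]
tool_rot: [3.131, -0.003, 2.629]
force: [0.0, -0.1, -5.3]
grip_width: 0.0497
clock: 26.45
position: [0.6385, 0.1413, 0.0744]
tool_rot: [3.132, -0.005, 2.629]
force: [0.3, 0.1, -4.0]
grip_width: 0.0493
```

Run:
```python
from h import *
W=eyes.camera_params('wrist'); print(W['origin'],W['attitude'])
a=eyes.grab_frame('wrist');b=eyes.grab_frame('scene')
np.save('w10.npy',W,allow_pickle=True)
a=cv2.resize(a,(800,600))[230:530,200:600]
b=cv2.resize(b[200:305,210:350],(400,300))
cv2.imwrite('pics/c10.png',np.hstack([a,b]))
```

```text
[0.57602256 0.1743722  0.21814206] [-0.28137089 -0.00996836  1.05769498]
```

View pics/c10.png

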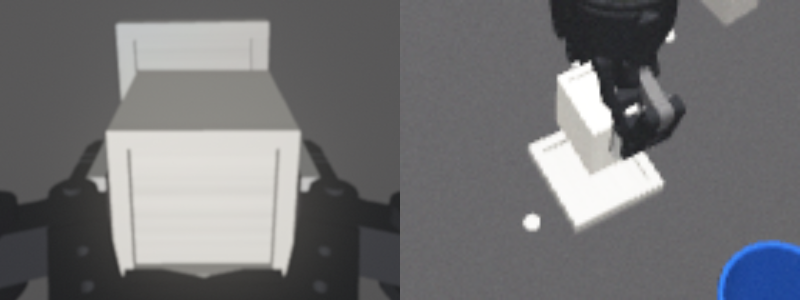

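Run:
```python
from h import *
W=np.load('w10.npy',allow_pickle=True).item()
for z,l,h in((.011,[(316,254),(469,251)],37),(.115,[(307,362),(501,360)],25)):
    P=ray(W,np.array(l)*.64,z)[:,:2]*1000; d=P[1]-P[0]; L=np.linalg.norm(d); d/=L
    print(P.mean(0)-h*np.array([-d[1],d[0]]),L,np.degrees(np.arctan2(d[1],d[0])))
```

```text
[639.69830966 135.95951484] 74.45986978785278 61.6339531094162
[639.69772867 140.30172745] 50.60585728482508 60.982561296819156
```

```bash
python3 -m jog '[{"delta_pos":[0,-4.5,0],"spin":0.01,"claw":1},{"delta_pos":[0,-4.5,-12],"spin":0.01,"claw":1},{"delta_pos":[0,-4.5,-25],"spin":0.01,"claw":1},{"delta_pos":[0,-4.5,-37],"spin":0.01,"claw":1},{"delta_pos":[0,-4.5,-44],"spin":0.01,"claw":1},{"delta_pos":[0,-4.5,-46],"spin":0.01,"claw":1},{"delta_pos":[0,-4.5,-46],"spin":0.01,"claw":1}]'
python3 -m jog '[{"delta_pos":[0,0,-1],"spin":0,"claw":1},{"delta_pos":[0,0,-2],"spin":0,"claw":1},{"delta_pos":[0,0,-3],"spin":0,"claw":1},{"delta_pos":[0,0,-4],"spin":0,"claw":1},{"delta_pos":[0,0,-4],"spin":0,"claw":1},{"delta_pos":[0,0,-4],"spin":0,"claw":1}]'
```

```text
clock: 27.25
position: [0.6395, 0.1371, 0.0298]
tool_rot: [3.131, -0.003, 2.639]
force: [0.3, 0.0, -5.6]
grip_width: 0.0497
clock: 27.85
position: [0.6395, 0.1371, 0.0259]
tool_rot: [3.13, -0.003, 2.639]
force: [0.3, -0.5, -4.5]
grip_width: 0.0493
```

```bash
python3 -m jog '[{"delta_pos":[0,0,-1],"spin":0,"claw":1},{"delta_pos":[0,0,-2],"spin":0,"claw":1},{"delta_pos":[0,0,-3],"spin":0,"claw":1},{"delta_pos":[0,0,-4],"spin":0,"claw":1},{"delta_pos":[0,0,-4],"spin":0,"claw":1}]'
python3 -m jog '[{"delta_pos":[0,0,-0.5],"spin":0,"claw":1},{"delta_pos":[0,0,-1],"spin":0,"claw":1},{"delta_pos":[0,0,-1.5],"spin":0,"claw":1},{"delta_pos":[0,0,-1.5],"spin":0,"claw":1}]'
```

```text
clock: 28.35
position: [0.6394, 0.1371, 0.0217]
tool_rot: [3.131, -0.003, 2.639]
force: [-0.2, 0.7, -4.0]
grip_width: 0.0494
clock: 28.75
position: [0.6396, 0.1371, 0.0213]
tool_rot: [3.131, -0.002, 2.639]
force: [-6.0, -1.0, 15.2]
grip_width: 0.0495
```

```bash
python3 -m jog '[{"delta_pos":[0,0,0],"spin":0,"claw":0.5},{"delta_pos":[0,0,0],"spin":0,"claw":0},{"delta_pos":[0,0,0],"spin":0,"claw":0},{"delta_pos":[0,0,0],"spin":0,"claw":0},{"delta_pos":[0,0,20],"spin":0,"claw":0},{"delta_pos":[0,0,60],"spin":0,"claw":0},{"delta_pos":[0,0,100],"spin":0,"claw":0},{"delta_pos":[0,0,145],"spin":0,"claw":0}]'
python3 -m jog '[{"delta_pos":[-20,0,0],"spin":-0.14,"claw":0},{"delta_pos":[-55,2,0],"spin":-0.28,"claw":0},{"delta_pos":[-90,4,0],"spin":-0.42,"claw":0},{"delta_pos":[-125,6,0],"spin":-0.56,"claw":0},{"delta_pos":[-160,8,0],"spin":-0.7,"claw":0},{"delta_pos":[-196,10,0],"spin":-0.84,"claw":0},{"delta_pos":[-196,10,0],"spin":-0.98,"claw":0},{"delta_pos":[-196,10,0],"spin":-1.07,"claw":0}]'
python3 -m jog '[{"delta_pos":[0,0,0],"spin":0,"claw":0},{"delta_pos":[0,0,0],"spin":0,"claw":0}]'
python3 - <<'E'
from h import *
W=eyes.camera_params('wrist')
a=eyes.grab_frame('wrist');b=eyes.grab_frame('scene')
np.save('w11.npy',W,allow_pickle=True)
a=cv2.resize(a[100:250,180:330],(500,500))
b=cv2.resize(b[215:295,240:320],(300,300))
cv2.imwrite('pics/c11.png',np.hstack([a,cv2.copyMakeBorder(b,0,200,0,0,0)]))
E
```

```text
clock: 29.55
position: [0.6391, 0.137, 0.1673]
tool_rot: [3.131, -0.003, 2.639]
force: [1.3, 0.6, -0.1]
grip_width: 0.0855
clock: 30.35
position: [0.4426, 0.1473, 0.1678]
tool_rot: [3.13, -0.004, 1.565]
force: [0.5, -0.4, 0.2]
grip_width: 0.0855
clock: 30.55
position: [0.4426, 0.1475, 0.1679]
tool_rot: [3.13, -0.004, 1.568]
force: [-0.7, -0.9, 0.1]
grip_width: 0.0851
```

View pics/c11.png

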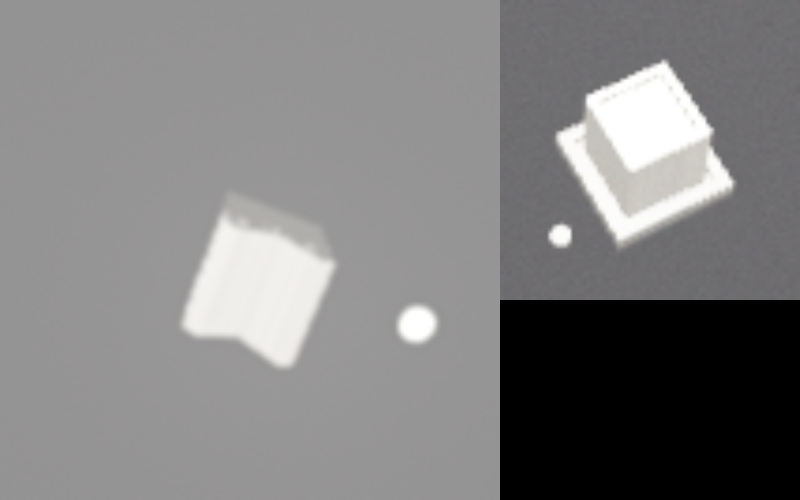

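The square riser is seated upright and evenly in its foot. The V rest top corners are at crop (220,222), (336,264), (288,366) and (182,326).

Run:
```python
from h import *
W=np.load('w11.npy',allow_pickle=True).item()
P=ray(W,np.array([(220,222),(336,264),(288,366),(182,326)])*.3+[180,100],.056)[:,:2]*1000
d=np.roll(P,-1,0)-P
print(P.mean(0),np.degrees(np.arctan2(d[:,1],d[:,0])),np.linalg.norm(d,axis=1)); print(bot.observe()['qpos'])
```

```text
[443.34201543 145.53351744] [ -20.63921261 -113.7377643   157.76917945   69.37865137] [35.34252738 33.86810377 33.51451158 32.88771831]
[-0.33131336  0.36186791 -0.14710116  2.07158162  0.08340492  0.70184013
 -0.53611721]
```

```bash
python3 -m jog '[{"delta_pos":[0.5,-2,-20],"spin":-0.14,"claw":0},{"delta_pos":[0.5,-2,-40],"spin":-0.28,"claw":0},{"delta_pos":[0.5,-2,-60],"spin":-0.38,"claw":0},{"delta_pos":[0.5,-2,-80],"spin":-0.38,"claw":0},{"delta_pos":[0.5,-2,-120],"spin":-0.38,"claw":0},{"delta_pos":[0.5,-2,-150],"spin":-0.38,"claw":0},{"delta_pos":[0.5,-2,-160],"spin":-0.38,"claw":0},{"delta_pos":[0.5,-2,-160],"spin":-0.38,"claw":0}]' 40
python3 -m jog '[{"delta_pos":[0,0,0],"spin":0,"claw":1},{"delta_pos":[0,0,0],"spin":0,"claw":1},{"delta_pos":[0,0,0],"spin":0,"claw":1},{"delta_pos":[0,0,0],"spin":0,"claw":1},{"delta_pos":[0,0,0],"spin":0,"claw":1},{"delta_pos":[0,0,0],"spin":0,"claw":1},{"delta_pos":[0,0,0],"spin":0,"claw":1},{"delta_pos":[0,0,0],"spin":0,"claw":1}]' 40
python3 -m jog '[{"delta_pos":[0,0,15],"spin":0,"claw":1},{"delta_pos":[0,0,45],"spin":0,"claw":1},{"delta_pos":[0,0,90],"spin":0,"claw":1},{"delta_pos":[0,0,120],"spin":0,"claw":1},{"delta_pos":[0,0,120],"spin":0,"claw":1}]'
```

```text
clock: 31.45
position: [0.4426, 0.145, 0.0069]
tool_rot: [3.132, -0.002, 1.188]
force: [-0.8, 0.5, 0.2]
grip_width: 0.0855
clock: 32.25
position: [0.4431, 0.1451, 0.0079]
tool_rot: [3.131, -0.003, 1.188]
force: [-1.0, -0.5, 13.7]
grip_width: 0.0334
clock: 32.75
position: [0.4448, 0.1457, 0.1317]
tool_rot: [3.127, -0.007, 1.187]
force: [0.4, 0.5, -3.2]
grip_width: 0.0335
```

```bash
python3 -m jog '[{"delta_pos":[25,-1,0],"spin":0,"claw":1},{"delta_pos":[65,-3,0],"spin":-0.06,"claw":1},{"delta_pos":[110,-5,0],"spin":-0.12,"claw":1},{"delta_pos":[155,-7,0],"spin":-0.12,"claw":1},{"delta_pos":[195,-9,0],"spin":-0.12,"claw":1},{"delta_pos":[195,-9,-20],"spin":-0.12,"claw":1},{"delta_pos":[195,-9,-35],"spin":-0.12,"claw":1},{"delta_pos":[195,-9,-35],"spin":-0.12,"claw":1}]'
python3 - <<'E'
from h import *
W=eyes.camera_params('wrist'); print(bot.observe()['position'],bot.observe()['tool_rot'])
a=eyes.grab_frame('wrist')
np.save('w12.npy',W,allow_pickle=True)
cv2.imwrite('pics/c12.png',cv2.resize(a,(1024,768))[250:700,212:812])
E
```

```text
clock: 33.55
position: [0.6375, 0.1365, 0.0937]
tool_rot: [3.13, -0.004, 1.068]
force: [-1.1, -0.4, -2.7]
grip_width: 0.0334
[0.63751588 0.13650118 0.09372452] [ 3.13043438 -0.00404685  1.06783613]
```

View pics/c12.png

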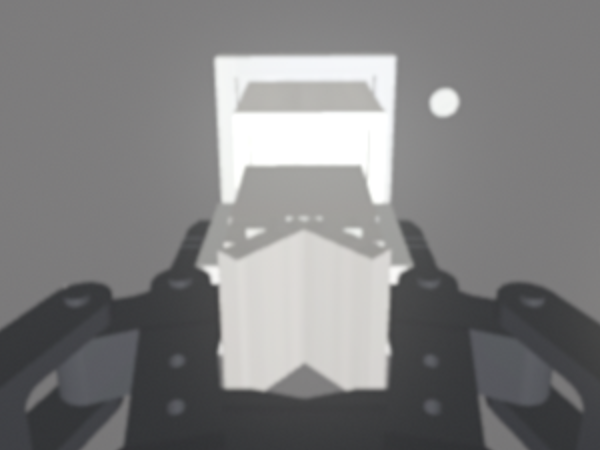

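Run:
```python
from h import *
W=np.load('w12.npy',allow_pickle=True).item()
for z,l,h in((.062,[(233,113),(386,111)],25),(.0858,[(245,166),(362,166)],17),(.1418,[(219,252),(391,249)],17)):
    P=ray(W,(np.array(l)+[212,250])/2,z)[:,:2]*1000; d=P[1]-P[0]; L=np.linalg.norm(d); d/=L
    print(P.mean(0)-h*np.array([-d[1],d[0]]),L,np.degrees(np.arctan2(d[1],d[0])))
```

```text
[640.73358528 136.13602892] 50.26668837598712 -28.25604264993295
[637.40680528 135.43746911] 34.17372235262202 -29.09641819123352
[638.78445394 138.02504231] 33.18122750644156 -28.10112705000213
```

```bash
python3 -m jog '[{"delta_pos":[2.7,0.5,0],"spin":0,"claw":1},{"delta_pos":[2.7,0.5,-8],"spin":0,"claw":1},{"delta_pos":[2.7,0.5,-16],"spin":0,"claw":1},{"delta_pos":[2.7,0.5,-20],"spin":0,"claw":1},{"delta_pos":[2.7,0.5,-20],"spin":0,"claw":1},{"delta_pos":[2.7,0.5,-20],"spin":0,"claw":1}]'
python3 -m jog '[{"delta_pos":[0,0,-1],"spin":0,"claw":1},{"delta_pos":[0,0,-2],"spin":0,"claw":1},{"delta_pos":[0,0,-3],"spin":0,"claw":1},{"delta_pos":[0,0,-4],"spin":0,"claw":1},{"delta_pos":[0,0,-4],"spin":0,"claw":1},{"delta_pos":[0,0,-4],"spin":0,"claw":1}]'
```

```text
clock: 34.2
position: [0.641, 0.1372, 0.0754]
tool_rot: [3.129, -0.005, 1.068]
force: [-0.8, -0.7, -1.8]
grip_width: 0.0334
clock: 34.8
position: [0.641, 0.1372, 0.0713]
tool_rot: [3.129, -0.005, 1.068]
force: [-0.7, 0.4, -2.5]
grip_width: 0.0336
```

```bash
python3 -m jog '[{"delta_pos":[-0.6,0,-1],"spin":0,"claw":1},{"delta_pos":[-0.6,0,-2],"spin":0,"claw":1},{"delta_pos":[-0.6,0,-3],"spin":0,"claw":1},{"delta_pos":[-0.6,0,-4],"spin":0,"claw":1},{"delta_pos":[-0.6,0,-5],"spin":0,"claw":1},{"delta_pos":[-0.6,0,-5],"spin":0,"claw":1}]'
python3 -m jog '[{"delta_pos":[0,0,-0.5],"spin":0,"claw":1},{"delta_pos":[0,0,-1],"spin":0,"claw":1},{"delta_pos":[0,0,-1.8],"spin":0,"claw":1},{"delta_pos":[0,0,-1.8],"spin":0,"claw":1}]'
```

```text
clock: 35.4
position: [0.6403, 0.1372, 0.0661]
tool_rot: [3.129, -0.005, 1.068]
force: [0.8, 1.1, -1.3]
grip_width: 0.0332
clock: 35.8
position: [0.6404, 0.1373, 0.065]
tool_rot: [3.129, -0.005, 1.068]
force: [-4.5, -1.4, 10.2]
grip_width: 0.0332
```

It seated at 65.0, against an expected 64.9. I'll release, withdraw and check.

```bash
python3 -m jog '[{"delta_pos":[0,0,0],"spin":0,"claw":0.6},{"delta_pos":[0,0,0],"spin":0,"claw":0.3},{"delta_pos":[0,0,0],"spin":0,"claw":0},{"delta_pos":[0,0,0],"spin":0,"claw":0},{"delta_pos":[0,0,0],"spin":0,"claw":0},{"delta_pos":[0,0,20],"spin":0,"claw":0},{"delta_pos":[0,0,60],"spin":0,"claw":0},{"delta_pos":[0,0,105],"spin":0,"claw":0}]'
python3 -m jog '[{"delta_pos":[0,0,40],"spin":0,"claw":0},{"delta_pos":[-30,0,80],"spin":0,"claw":0},{"delta_pos":[-80,0,90],"spin":0,"claw":0},{"delta_pos":[-120,0,90],"spin":0,"claw":0},{"delta_pos":[-150,0,90],"spin":0,"claw":0},{"delta_pos":[-150,0,90],"spin":0,"claw":0},{"delta_pos":[-150,0,90],"spin":0,"claw":0}]'
python3 - <<'E'
from h import *
a=eyes.grab_frame('scene');b=eyes.grab_frame('side')
cv2.imwrite('pics/c13.png',np.hstack([cv2.resize(a[100:340,60:380],(400,300)),cv2.resize(b[100:292,190:446],(400,300))]))
E
```

```text
clock: 36.6
position: [0.6396, 0.1371, 0.1703]
tool_rot: [3.131, -0.004, 1.068]
force: [0.8, -0.1, 0.1]
grip_width: 0.0858
clock: 37.3
position: [0.4897, 0.1372, 0.2608]
tool_rot: [3.13, -0.005, 1.068]
force: [0.6, -0.4, 0.7]
grip_width: 0.0852
```

View pics/c13.png

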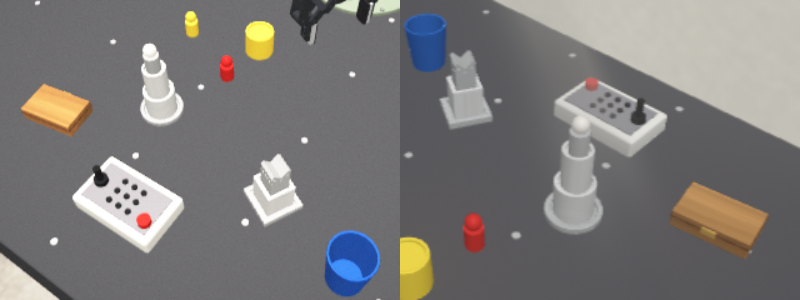

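Both columns stand upright and complete, at crop (160,90) and (273,190). The box, case, pot and look-alikes haven't moved, and the gripper is clear.

```bash
python3 -c "
from workcell import bot
print(bot.job_done())"
```

```text
the job is handed in; nothing more can be done
None
```

Both part supports are built in the order you asked, and the job was handed in at about 37 s on the robot's clock.

- **Round column:** the broad riser, slim riser and ball rest stand on the round foot.
- **Square column:** the square riser and V rest stand on the square foot.
- **Seating:** each piece touched down within about 0.1 mm of its expected fully seated height. The highest wrist force I read at the end of a move was about 22 N.
- **Last checks:** the final scene and side pictures show both columns upright with the gripper clear. The control box, case, pot and the red and yellow look-alikes appear where they started, judged by eye only.

No check failed. Position estimates from the different cameras disagreed by a few millimetres in places, at most about 9 mm for the square riser and the ball rest. I corrected these with a close wrist-camera look at each pick and before each placing.

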